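Offer a glass pane up to the empty opening of a leaded panel

TASK

Two of the three openings in the leaded panel already have their glass; pick up the loose pane by its suction lifter, lift it over the rack of upright glass without touching the rack, and offer it up to the one opening that is still empty. Finish holding it there in the air, still and level, centred over the opening and square with it (either way round), its underside about 15 mm above the lead. Keep the pane level all the way, touch neither the panel nor its fitted panes, and leave the dustpan, hammer, nail tray and jar where they are.

Things in the scene. Friction and masses are not known exactly. Their poses are not given: they have to be found in the camera images.
- piece_centre (a point): The loose piece to carry (body piece), flat on the table: blue-grey glass pane 76 (x) by 56 (y) by 5 mm with a black suction lifter on its middle, 62 mm high in all, about 0.18 kg. The point is on the vertical middle axis, half-way up: 31 mm above the glass's underside. z up, x along the long side. The same after a half turn.
- lifter_bar (a point): Middle of the lifter's flat-sided bar handle, where to grip: 49 mm above the glass's underside, 18 mm above piece_centre. The bar is 60 mm long (along the pane's x) and 22 mm wide (y; grip across this), from 36 to 62 mm above the underside. Below it a neck 16 mm across and a rubber cup 46 mm across, its top 16 mm above the underside.
- panel: The leaded panel, fixed: grey lead strips, their top 18 mm above the table, on a wooden board 350 (x) by 150 (y) by 12 mm, with thin upright nails round the lead whose heads are 36 mm above the table. Three equal openings in a row along x. Origin at the centre of the board's underside, on the table.
- opening_near (a point): Centre of the panel's opening at its -x end, in the plane of the top of the lead (18 mm above the table). x along the opening's long side and along the row, z up. Each opening is 88 mm (x) by 68 mm (y); they are 95 mm apart. An empty one shows a white paper pattern 12 to 14 mm above the table.
- opening_mid (a point): Centre of the middle opening, as opening_near.
- opening_far (a point): Centre of the opening at the panel's +x end, as opening_near.
- pane_a: A glass pane, blue-grey like the loose one, 84 by 66 by 5 mm, already fitted (fixed) in one of the three openings, a different one each time; origin at the centre of its underside, 12 mm above the table, axes as the panel's.
- pane_b: A second fitted pane, the same, in another of the three openings. The opening that holds neither pane_a nor pane_b is the empty one.
- rack: Wooden rack of glass sheets standing on edge, fixed, between the loose pane and the panel: 340 mm long (its x), 70 mm thick (its y), 120 mm high at its end posts and nearly so between. Origin at the centre of its underside, on the table.
- dustpan: Bystander: orange dustpan, loose; tray 170 (x) by 190 by 50 mm, with a handle reaching 185 mm in +x; origin at the centre of the tray's underside.
- hammer: Bystander: hammer lying on the table, about 260 mm long along its x; origin under its middle.
- nail_tray: Bystander: open steel tray 110 by 80 by 30 mm; origin at the centre of its underside.
- flux_jar: Bystander: closed jar 60 mm across, 75 mm high; origin at the centre of its underside.
Mind the look-alikes: they are no part of the job. What is shaped like the part that bears piece_centre but pink is not meant.

How it is judged:
By the outcome, as a careful person would: the job done as asked, in the order asked, and still so for the second after the job is handed in, while the arm keeps its last pose, push and grip.
It also fails if it takes over 42 s, if anything falls off the work surface, if the arm or the gripper's body presses on something with over 40 N, if the wrist force passes 120 N, or if a joint passes its speed limit or range.

ROBOT

A 7-joint arm with a two-finger parallel gripper is mounted at the origin on the work surface. World frame = base frame: x ahead of the robot, y to its left, z up, the work surface at z = 0. Lengths are in m, angles in rad, forces in N, time in s.
With the tool pointing down it reaches from about 0.425 to 0.975 m from the base axis. Payload 16.7 kg.
Tool frame: the origin (TCP) lies on the mounting face of the last link; the fingertips stand 173 mm ahead of it and the grasp point (between the pads) lies 155 mm ahead of it (r.tcp_to_grasp is the distance from the TCP to the grasp point, in m); z points along the fingers, y is the line along which they close (so a half turn about z gives the same grasp; the last joint's range is limited). The gripper opens to 85 mm and grips with 20 to 120 N. Pads are 22 mm wide; open, the fingers measure 114 mm over their backs; the gripper's body (76 mm by 85 mm) begins 54 mm behind the grasp point. The pads swing forward as they close: fully open they stand 13 mm farther back than shut.
Start: joints at [-1.442, 0.426, 0.074, 1.606, -0.034, 1.111, -0.067], TCP at [0.185, 0.649, 0.405] pointing down, gripper open.
Joint ranges: [-2.85, 2.85], [-0.5, 2.14], [-1.23, 1.37], [0.21, 2.46], [-1.02, 4.16], [0.16, 2.05], [-2.73, 2.73]. Speed limits (rad/s): [1.89, 1.89, 2.39, 2.39, 3.01, 3.01, 3.01].

INTERFACE

Orientations are given as [roll, pitch, yaw] about the fixed x, y, z axes, in that order (R = Rz(yaw) Ry(pitch) Rx(roll)).
In Python, from rig import r gives the robot as it stands.
- The arm moves only by the tool play_rows, never from a script. Its argument "deltas" is a list of rows, each a list of 5 numbers: the finger opening in cm, from 0 to 8.54, then the shift along the tool's x, y, z in cm, then the turn about the tool's z in degrees. A call has exactly 8 rows; each row shifts and turns the commanded pose from where the row before left it, along the tool's axes as they then stand; what a row does not reach is not made up. A row lasts 1/12 s, in which the tool goes at most 41.7 mm and 7.16 degrees, less where a joint would pass 70% of its speed; a pose out of reach is approached as far as the arm can. A call is refused whole if a number of a shift passes 4.17 or a number of a turn 7.16, either way. A call with a gripper value outside its range is refused whole. The fingers move at their own pace and stop on an object; the grip force is fixed at half the most. Time passes only in rows, so rows that do not move let the fingers close, or fill a call up. It gives the time, the measured TCP pose, the force, the opening and the grip force at its end, in the units of the state.
- r.get_state(): the state, without advancing time (a new reading comes with each control period).
- r.grab_frame(name): name is "scene" or "top" or "wrist"; returns the picture (384x512x3 uint8, red, green, blue); there is no depth.
- r.camera_info(name): a dict with "mtx" (3x3 intrinsics, pixels), "origin" and "orientation" of the camera in the world. Camera axes: x right, y up, looking along -z (the intrinsics and any distortion apply to the point x, -y, -z); pixel columns grow to the right and rows downward; lengths in m; the calibration is good to about 2 mm. A picture is of the moment at which its call begins: read the wrist's pose just before it. camera_info takes no time and is no camera call; for the wrist camera it gives the pose at the moment of the call.
- r.finish_job(): hands the job in; it is judged then, once.
The state is a dict: "t": time; "joints": joint angles; "joint_vel": joint speeds; "joint_efforts": joint torques, N m; "tcp_pos": TCP position; "eef_rot": TCP orientation; "wrist_force": force on the tool from outside, world axes, zero at the start; "moment": the same for the moment, N m; "gripper_width": finger opening in m; "grasp_force": force on a finger pad.
Only numpy, scipy, OpenCV 4.12 (cv2) and the standard library are available. Lean on these libraries where they do the work, as an engineer would, in place of code of your own. Each camera call takes 0.05 s, during which the arm holds its last target. There are 200 camera calls.

## Working session

There is one attempt and no reset: what is moved stays moved. The work goes in short steps, Python scripts to look and compute and a tool call to move; the robot and the scene stay as the last step left them, time stands still between calls to the robot, and variables do not carry over. Pictures are saved under pics/ and viewed, at most 10 in all, crops included, and the job is handed in when it is done.

Besides the shell and the picture viewer there is one more tool, called after "Emit:" as name(argument=value, ...), one argument or row to a line, values as JSON. play_rows: Moves the arm, as the interface text tells. Its arguments: {"type":"object","properties":{"deltas":{"type":"array","items":{"type":"array","items":{"type":"number"}}}},"required":["deltas"]}

```bash
mkdir -p pics; ls
python3 - <<'E'
from rig import r
import cv2,numpy as np
s=r.get_state();print(s)
for n in("top","scene"):
    print(n,r.camera_info(n)); cv2.imwrite(f"pics/{n}0.png",r.grab_frame(n)[:,:,::-1])
E
```

```text
pics
{'t': 0.0, 'joints': array([-1.44247035,  0.42676477,  0.07381371,  1.60657599, -0.03408652,
        1.11082315, -0.06710455]), 'joint_vel': array([ 7.76481658e-05,  2.03581747e-04,  6.91836855e-04, -1.36178627e-03,
       -8.03095758e-04,  3.15795027e-04, -2.98362747e-04]), 'joint_efforts': array([ 6.36459954e-04, -9.49818850e+01,  3.76133054e+00, -4.63517833e+01,
        1.93085609e-02,  1.03553463e-02,  1.00517738e-05]), 'tcp_pos': array([0.1850739 , 0.64895137, 0.40400117]), 'eef_rot': array([-3.14028315e+00,  9.59389289e-05,  2.86377131e+00]), 'wrist_force': array([-0.75411593,  0.32693257, -0.48509389]), 'moment': array([-0.00783152,  0.00512944,  0.02670958]), 'grasp_force': 0.0, 'gripper_width': 0.08576005611107433}
top {'mtx': array([[361.02715017,   0.        , 258.16927426],
       [  0.        , 361.02715017, 193.16842304],
       [  0.        ,   0.        ,   1.        ]]), 'origin': array([0.43626424, 0.00689202, 1.26853889]), 'orientation': array([ 1.33823056e-01,  1.06021433e-03, -1.55035996e+00])}
scene {'mtx': array([[489.8707518 ,   0.        , 258.04856047],
       [  0.        , 489.8707518 , 187.87799554],
       [  0.        ,   0.        ,   1.        ]]), 'origin': array([ 1.41286371, -0.48630127,  1.16992618]), 'orientation': array([ 0.71972047, -0.00156808,  1.03694305])}
```

View pics/top0.png

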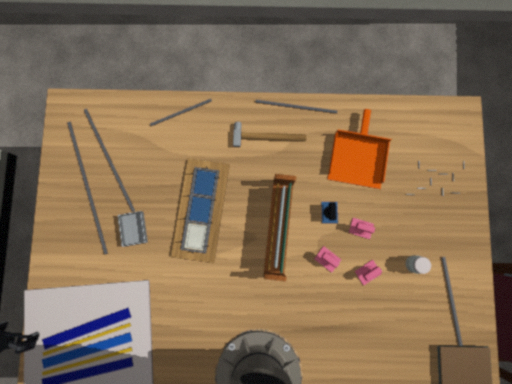

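View pics/scene0.png

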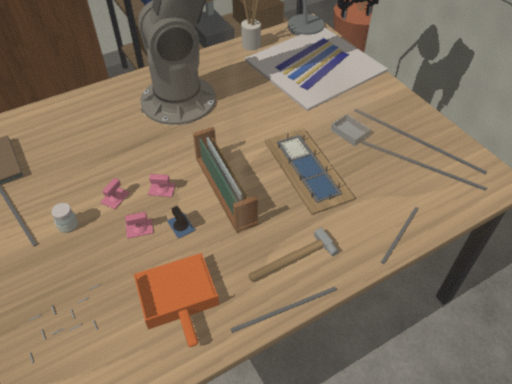

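The blue pane with its black lifter is at top (329,212), with the rack at (280,228). In the panel, the white empty opening is at top (196,237), the end nearest the robot. Next I'll zoom in and measure.

```bash
cat > h.py <<'E'
import numpy as np,cv2
from scipy.spatial.transform import Rotation as R
from rig import r
def cast(ci,uv,z):
    uv=np.atleast_2d(np.asarray(uv,float)); m=ci["mtx"]
    d=np.c_[(uv[:,0]-m[0,2])/m[0,0],-(uv[:,1]-m[1,2])/m[1,1],-np.ones(len(uv))]
    d=R.from_euler("xyz",ci["orientation"]).apply(d); o=ci["origin"]
    return o+d*((z-o[2])/d[:,2])[:,None]
def blobs(m,amin=15):
    n,l,s,c=cv2.connectedComponentsWithStats(m.astype(np.uint8))
    return [(np.array(l==i,np.uint8),s[i],c[i]) for i in range(1,n) if s[i,4]>=amin]
def rect(m):
    c,_=cv2.findContours(m,cv2.RETR_EXTERNAL,cv2.CHAIN_APPROX_NONE)
    return cv2.minAreaRect(max(c,key=cv2.contourArea))
E
python3 - <<'E'
from h import *
a=cv2.imread("pics/top0.png");b=cv2.imread("pics/scene0.png")
p=cv2.resize(a[150:270,165:245],None,fx=5,fy=5,interpolation=cv2.INTER_CUBIC)
q=cv2.resize(a[190:240,300:360],None,fx=6,fy=6,interpolation=cv2.INTER_CUBIC)
s=cv2.resize(b[190:250,155:215],None,fx=5,fy=5,interpolation=cv2.INTER_CUBIC)
o=np.zeros((600,780,3),np.uint8);o[:,:400]=p;o[:300,410:770]=q;o[300:600,410:710]=s
cv2.imwrite("pics/crop1.png",o)
for n,im in(("top",a),("scene",b)):
    ci=r.camera_info(n);hsv=cv2.cvtColor(im,cv2.COLOR_BGR2HSV)
    blue=(hsv[...,0]>95)&(hsv[...,0]<125)&(hsv[...,1]>110)&(hsv[...,2]>50)
    for m,st,c in blobs(blue):
        print(n,"blue",st,c.round(1),cast(ci,c,.005)[0].round(4),rect(m))
    wh=(hsv[...,1]<40)&(hsv[...,2]>175)
    for m,st,c in blobs(wh,60):
        if st[4]<900: print(n,"white",st,c.round(1),cast(ci,c,.014)[0].round(4),rect(m))
E
```

```text
top blue [194 171  21  24 403] [204.3 182.5] [0.6405 0.2036 0.005 ] ((204.3378448486328, 182.47299194335938), (17.91948890686035, 22.522661209106445), 9.462322235107422)
top blue [190 197  21  25 413] [199.9 209.1] [0.5459 0.2151 0.005 ] ((199.91905212402344, 209.0260009765625), (18.094806671142578, 22.73255157470703), 8.746161460876465)
top blue [322 203   8   8  35] [324.9 205.1] [ 0.5686 -0.2235  0.005 ] ((325.5, 206.5), (7.0, 7.0), 90.0)
top blue [323 214  14   8  54] [327.9 219.1] [ 0.5197 -0.2339  0.005 ] ((329.5, 217.5), (13.0, 7.0), 0.0)
top blue [ 43 309  87  40 866] [ 85.9 328.1] [0.1367 0.5818 0.005 ] ((85.9871597290039, 327.965576171875), (9.628059387207031, 91.2828369140625), 69.56716918945312)
top blue [ 42 333  90  35 791] [ 86.4 349.9] [0.0668 0.5742 0.005 ] ((86.51081848144531, 350.03515625), (8.896097183227539, 91.97534942626953), 72.89727020263672)
top blue [ 42 358  91  26 761] [ 88.3 371.7] [-0.0017  0.562   0.005 ] ((87.06172180175781, 372.3092956542969), (8.92883586883545, 92.1508560180664), 76.32869720458984)
top white [185 224  20  25 364] [194.7 236.3] [0.45
[... 368 characters left out ...]
27322387695), (4.997560501098633, 16.554418563842773), 51.34019470214844)
scene blue [289  64  23  15  94] [299.2  71.3] [0.085 0.492 0.005] ((300.33782958984375, 70.47297668457031), (4.417410373687744, 24.876995086669922), 54.46232223510742)
scene white [249  29  86  31 663] [292.2  43.9] [-0.0819  0.5669  0.014 ] ((291.0520935058594, 43.615501403808594), (10.773710250854492, 87.64482879638672), 72.07208251953125)
scene white [284 139  21  18 210] [294.3 147.6] [0.4478 0.2287 0.014 ] ((294.5753479003906, 147.5342559814453), (16.15167999267578, 16.619842529296875), 69.44395446777344)
scene white [ 52 203  17  14 182] [ 60.1 209.4] [ 0.3126 -0.5281  0.014 ] ((60.0, 209.5), (13.0, 16.0), 90.0)
```

View pics/crop1.png

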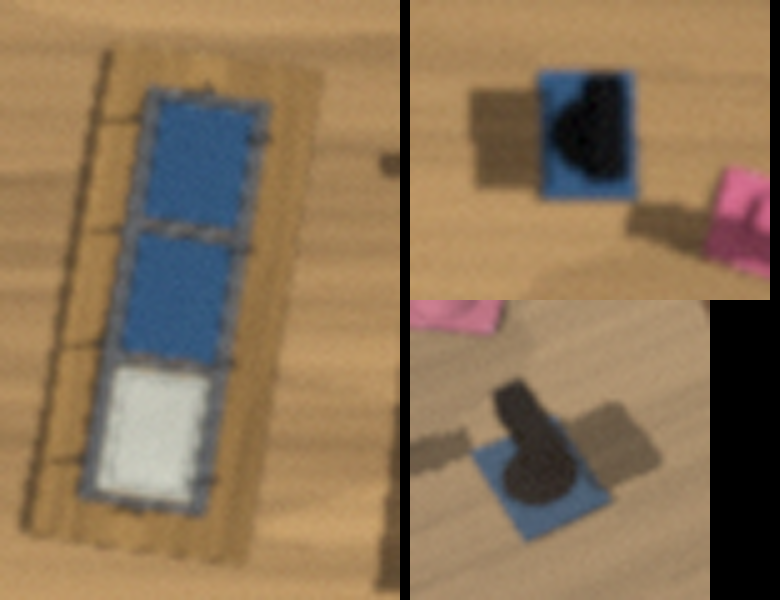

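The crops confirm it: fitted panes in the two far openings, white paper in the one nearest the robot, and the loose pane lies nearly along world x. I'll measure the outlines of the pane, lead frame and rack in both views.

Run:
```python
from h import *
for n,rp,rl in(("top",(312,195,345,230),(172,160,232,262)),("scene",(160,195,206,242),(266,125,350,210))):
    im=cv2.imread(f"pics/{n}0.png");ci=r.camera_info(n);hsv=cv2.cvtColor(im,cv2.COLOR_BGR2HSV).astype(int);B,G,Rr=[im[...,i].astype(int) for i in range(3)]
    def meas(m,box,z,name):
        k=np.zeros(m.shape,bool);k[box[1]:box[3],box[0]:box[2]]=1
        M=cv2.morphologyEx((m&k).astype(np.uint8),cv2.MORPH_CLOSE,np.ones((3,3)))
        M=cv2.morphologyEx(M,cv2.MORPH_OPEN,np.ones((4,4)))
        bl=max(blobs(M),key=lambda t:t[1][4])[0]
        ys,xs=np.nonzero(bl); P=cast(ci,np.c_[xs,ys],z)[:,:2]
        (c,s,a)=cv2.minAreaRect((P*1000).astype(np.float32))
        print(n,name,len(xs),"rect",np.round(c,1),np.round(s,1),round(a,1),"mean",(P.mean(0)*1000).round(1), "pca",np.degrees(np.arctan2(*np.linalg.eigh(np.cov(P.T))[1][::-1,1])).round(1))
    meas((B>Rr+5)|(hsv[...,2]<45),rp,.004,"pane")
    meas((B>Rr-12),rl,.018,"lead")
    meas((B>Rr+30)|(B>170),rl,.016,"inner")
    # rack: reddish brown posts
    if n=="top":
        m=(Rr<150)&(hsv[...,1]>110)&(hsv[...,0]<14)
        meas(m|((B>G-15)&(Rr<200)),(255,170,300,285),.12,"rack")
```

```text
top pane 317 rect [ 541.2 -243.4] [52.5 70.9] 89.8 mean [ 540.1 -242.1] pca -174.2
top lead 1931 rect [541.8 209.8] [ 85.6 285.8] 83.2 mean [543.  209.6] pca 173.4
top inner 447 rect [541. 210.] [66.7 82.7] 83.1 mean [541.6 209.8] pca 176.8
top rack 1153 rect [484.2 -60.6] [ 60.  329.2] 84.9 mean [482.2 -61.5] pca 174.6
scene pane 111 rect [ 572.3 -235.8] [28.8 54.4] 10.1 mean [ 573.3 -235.1] pca 98.3
scene lead 1250 rect [590.7 210.1] [ 89.3 207.1] 82.6 mean [596. 209.] pca 172.5
scene inner 364 rect [642.4 204.7] [61.6 78.9] 83.0 mean [642.5 204.4] pca 167.2
```

```bash
cat >> h.py <<'E'
def plan(x,y,z,yaw,n,cur=None):
    s=r.get_state(); p=s["tcp_pos"] if cur is None else np.array(cur[:3]); w=s["eef_rot"][2] if cur is None else np.radians(cur[3])
    dw=(np.radians(yaw)-w+np.pi)%(2*np.pi)-np.pi; print("from",p.round(4),round(np.degrees(w),2),"rot",s["eef_rot"].round(4)); d=(np.array([x,y,z])-p)/n
    for i in range(n):
        c,q=np.cos(w),np.sin(w); print([round(100*(c*d[0]+q*d[1]),2),round(100*(q*d[0]-c*d[1]),2),round(-100*d[2],2),round(-np.degrees(dw/n),2)]); w+=dw/n
E
python3 - <<'E'
from h import *
ci=r.camera_info("wrist");s=r.get_state();T=R.from_euler("xyz",s["eef_rot"])
print("cam in tool",T.inv().apply(ci["origin"]-s["tcp_pos"]).round(4),"look",T.inv().apply(R.from_euler("xyz",ci["orientation"]).apply([0,0,-1])).round(3),ci["mtx"][0])
plan(.45,.31,.404,173.2,12)
E
```

```text
cam in tool [ 0.0756 -0.0004  0.0302] look [-0.296 -0.     0.955] [316.94743533   0.         258.60202272]
from [0.1851 0.649  0.4041] 164.08 rot [-3.1405e+00  1.0000e-04  2.8638e+00]
[np.float64(-2.9), np.float64(-2.11), np.float64(0.0), np.float64(-0.76)]
[np.float64(-2.87), np.float64(-2.15), np.float64(0.0), np.float64(-0.76)]
[np.float64(-2.84), np.float64(-2.19), np.float64(0.0), np.float64(-0.76)]
[np.float64(-2.81), np.float64(-2.22), np.float64(0.0), np.float64(-0.76)]
[np.float64(-2.78), np.float64(-2.26), np.float64(0.0), np.float64(-0.76)]
[np.float64(-2.75), np.float64(-2.3), np.float64(0.0), np.float64(-0.76)]
[np.float64(-2.72), np.float64(-2.33), np.float64(0.0), np.float64(-0.76)]
[np.float64(-2.69), np.float64(-2.37), np.float64(0.0), np.float64(-0.76)]
[np.float64(-2.66), np.float64(-2.41), np.float64(0.0), np.float64(-0.76)]
[np.float64(-2.63), np.float64(-2.44), np.float64(0.0), np.float64(-0.76)]
[np.float64(-2.59), np.float64(-2.48), np.float64(0.0), np.float64(-0.76)]
[np.float64(-2.56), np.float64(-2.51), np.float64(0.0), np.float64(-0.76)]
```

Emit:
play_rows(
  deltas=[
    [8.5, -2.4, -2.15, 0, -0.57],
    [8.5, -2.37, -2.17, 0, -0.57],
    [8.5, -2.35, -2.2, 0, -0.57],
    [8.5, -2.33, -2.22, 0, -0.57],
    [8.5, -2.3, -2.24, 0, -0.57],
    [8.5, -2.28, -2.26, 0, -0.57],
    [8.5, -2.26, -2.28, 0, -0.57],
    [8.5, -2.23, -2.3, 0, -0.57],
  ],
)

```text
t: 0.77
tcp_pos: [0.3226, 0.4299, 0.4045]
eef_rot: [-3.141, -0.0, 2.944]
wrist_force: [0.7, -0.3, 0.4]
gripper_width: 0.0853
grasp_force: 0.0
```

Emit:
play_rows(
  deltas=[
    [8.5, -2.21, -2.32, 0, -0.57],
    [8.5, -2.19, -2.34, 0, -0.57],
    [8.5, -2.17, -2.36, 0, -0.57],
    [8.5, -2.15, -2.38, 0, -0.57],
    [8.5, -2.13, -2.4, 0, -0.57],
    [8.5, -2.1, -2.43, 0, -0.57],
    [8.5, -2.05, -2.46, 0, -0.57],
    [8.5, 0, 0, 0, -0.57],
  ],
)

```text
t: 1.43
tcp_pos: [0.4445, 0.2364, 0.4048]
eef_rot: [-3.14, 0.001, 3.017]
wrist_force: [-0.2, -1.1, -0.2]
gripper_width: 0.085
grasp_force: 0.0
```

Run:
```python
from h import *
import pickle
ci=r.camera_info("wrist");im=r.grab_frame("wrist")[:,:,::-1]
s=r.get_state();print(s["tcp_pos"],np.degrees(s["eef_rot"]),s["joint_vel"].round(3))
cv2.imwrite("pics/w1.png",im);pickle.dump(ci,open("w1.pkl","wb"))
```

```text
[0.44330219 0.23890097 0.40466627] [-1.79963775e+02  1.22933463e-02  1.72990923e+02] [-0.042  0.005 -0.053 -0.003 -0.011  0.    -0.064]
```

View pics/w1.png

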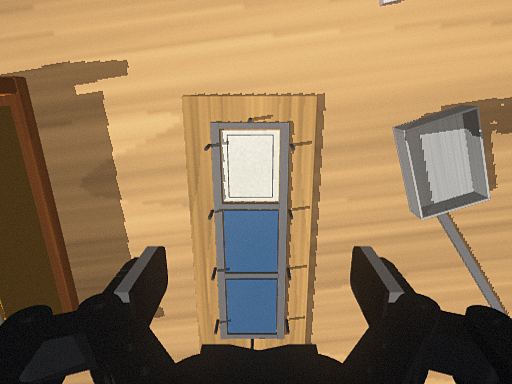

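Wrist view: the empty white opening is at about (250,166), the fitted panes at (250,240) and (250,305), and the lead frame runs from (212,122) to (290,338). Measuring it precisely:

Run:
```python
from h import *
import pickle
ci=pickle.load(open("w1.pkl","rb"));im=cv2.imread("pics/w1.png").astype(int);B,G,Rr=im[...,0],im[...,1],im[...,2]
box=np.zeros(B.shape,bool);box[110:342,190:312]=1
def rep(m,z,name):
    ys,xs=np.nonzero(m);P=cast(ci,np.c_[xs,ys],z)[:,:2]*1000
    c,s,a=cv2.minAreaRect(P.astype(np.float32));print(name,np.round(c,1),np.round(s,1),round(a,2),"mean",P.mean(0).round(1))
big=cv2.morphologyEx(((B>Rr-10)&box).astype(np.uint8),cv2.MORPH_OPEN,np.ones((7,7)))
rep(max(blobs(big),key=lambda t:t[1][4])[0],.018,"lead outer")
for m,st,c in blobs((B>Rr+40)&box,500): rep(m,.017,"pane")
w=(B>150)&(Rr>150)&(abs(B-Rr)<45)&box
w=cv2.morphologyEx(w.astype(np.uint8),cv2.MORPH_CLOSE,np.ones((7,7)))
for m,st,c in blobs(w,500): rep(m,.014,"white")
gray=(abs(B-Rr)<35)&(Rr>75)&(Rr<150)&box
for v in (150,166,180): print("row",v,np.nonzero(gray[v])[0])
for u in (240,250,260): print("col",u,np.nonzero(gray[:,u])[0])
```

```text
lead outer [544.  213.2] [65.5 83.3] 82.94 mean [542.6 213.4]
pane [544.4 213.1] [65.1 83.5] 82.94 mean [543.5 213.4]
pane [638.9 201.5] [65.1 83.4] 82.96 mean [637.7 201.8]
white [450.1 225.1] [64.9 83.2] 82.91 mean [449.4 225.6]
row 150 [206 212 213 214 215 216 217 218 219 220 222 227 280 281 282 283 284 285
 286 287 288 293]
row 166 [212 213 214 215 216 217 218 219 220 222 280 281 282 283 284 285 286 287
 288]
row 180 [213 214 215 216 217 218 219 220 224 228 272 280 281 282 283 284 285 286
 287]
col 240 [122 123 124 125 126 127 128 197 202 204 205 206 207 208 274 275 276 277
 334 335 336 337 338]
col 250 [120 121 122 123 124 125 126 127 128 197 202 204 205 206 207 208 209 274
 275 276 277 335 336 337 338]
col 260 [122 123 124 125 126 127 128 197 204 205 206 207 208 274 275 276 277 335
 336 337]
```

The three openings agree (spacing 95 mm): empty opening at (0.4495, 0.2245), yaw -7.05°. Now over to the loose pane.

Emit:
play_rows(
  deltas=[
    [8.5, -1.02, -3.11, 0, -0.47],
    [8.5, -1.0, -3.12, 0, -0.47],
    [8.5, -0.97, -3.13, 0, -0.47],
    [8.5, -0.95, -3.14, 0, -0.47],
    [8.5, -0.92, -3.14, 0, -0.47],
    [8.5, -0.9, -3.15, 0, -0.47],
    [8.5, -0.87, -3.16, 0, -0.47],
    [8.5, -0.84, -3.17, 0, -0.47],
  ],
)

```text
t: 2.15
tcp_pos: [0.4937, -0.016, 0.4047]
eef_rot: [3.141, -0.0, 3.09]
wrist_force: [0.4, 0.7, -0.2]
gripper_width: 0.0847
grasp_force: 0.0
```

Emit:
play_rows(
  deltas=[
    [8.5, -0.82, -3.17, 0, -0.47],
    [8.5, -0.79, -3.18, 0, -0.47],
    [8.5, -0.76, -3.19, 0, -0.47],
    [8.5, -0.74, -3.19, 0, -0.47],
    [8.5, -0.71, -3.2, 0, -0.47],
    [8.5, -0.69, -3.2, 0, -0.47],
    [8.5, -0.66, -3.2, 0, -0.47],
    [8.5, 0, 0, 0, 0],
  ],
)

```text
t: 2.82
tcp_pos: [0.5391, -0.2448, 0.4046]
eef_rot: [-3.139, -0.0, -3.142]
wrist_force: [-1.1, -0.0, -0.4]
gripper_width: 0.085
grasp_force: 0.0
```

Run:
```python
from h import *
import pickle
ci=r.camera_info("wrist");im=r.grab_frame("wrist")[:,:,::-1]
s=r.get_state();print(s["tcp_pos"],np.degrees(s["eef_rot"]),s["joint_vel"].round(3))
cv2.imwrite("pics/w2.png",im);pickle.dump(ci,open("w2.pkl","wb"))
im=im.astype(int);B,G,Rr=im[...,0],im[...,1],im[...,2]
for m,st,c in blobs(B>Rr+40,100):
    ys,xs=np.nonzero(m);P=cast(ci,np.c_[xs,ys],.005)[:,:2]*1000
    print(st,cv2.minAreaRect(P.astype(np.float32)))
```

```text
[ 0.53907617 -0.2422774   0.4043183 ] [-1.79924862e+02 -4.89881818e-02 -1.79960766e+02] [-0.05  -0.026 -0.037  0.035  0.004  0.002 -0.047]
[ 240  131   48   63 1044] ((543.7798461914062, -240.0130615234375), (74.31708526611328, 54.50569534301758), 1.2481883764266968)
[276 172  12  22 169] ((567.9756469726562, -218.546875), (26.459434509277344, 13.437183380126953), 0.9561971426010132)
```

View pics/w2.png

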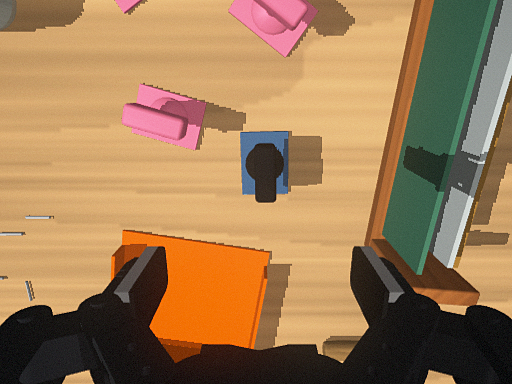

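Wrist view: loose pane at (265,163), bar along image-vertical. The pink decoys and dustpan are clear of the fingers. Pane at (0.5438, -0.2400), yaw +1.25°, measured size 74×55 mm. I'll descend with the fingers half closed.

Emit:
play_rows(
  deltas=[
    [5.5, -0.1, 0.05, 1.8, -0.3],
    [5.5, -0.1, 0.05, 1.8, -0.3],
    [5.5, -0.1, 0.05, 1.8, -0.3],
    [5.5, -0.1, 0.05, 1.8, -0.3],
    [5.5, -0.05, 0.05, 1.8, 0],
    [5.5, 0, 0, 1.8, 0],
    [5.5, 0, 0, 1.8, 0],
    [5.5, 0, 0, 1.8, 0],
  ],
)

```text
t: 3.53
tcp_pos: [0.5439, -0.2356, 0.2596]
eef_rot: [3.141, -0.0, -3.115]
wrist_force: [0.1, 0.4, -0.8]
gripper_width: 0.0551
grasp_force: 0.0
```

Emit:
play_rows(
  deltas=[
    [5.5, 0, 0, 0, 0],
    [5.5, 0, 0, 0, 0],
    [5.5, 0, 0, 0, 0],
    [5.5, 0, 0, 0, 0],
    [5.5, 0, 0, 0, 0],
    [5.5, 0, 0, 0, 0],
    [5.5, 0, 0, 0, 0],
    [5.5, 0, 0, 0, 0],
  ],
)

```text
t: 4.2
tcp_pos: [0.5436, -0.2373, 0.261]
eef_rot: [-3.142, 0.0, -3.116]
wrist_force: [0.5, 0.4, -0.5]
gripper_width: 0.0551
grasp_force: 0.0
```

Run:
```python
from h import *
ci=r.camera_info("wrist");im=r.grab_frame("wrist")[:,:,::-1]
s=r.get_state();print(s["tcp_pos"],np.degrees(s["eef_rot"]),s["gripper_width"])
cv2.imwrite("pics/w3.png",im)
im=im.astype(int);B,G,Rr=im[...,0],im[...,1],im[...,2]
m=(((B>Rr+40)|((im.max(2)<40)))).astype(np.uint8);m[290:]=0
b=(B>Rr+40)
for q,st,c in blobs(b,100):
    ys,xs=np.nonzero(q);P=cast(ci,np.c_[xs,ys],.005)[:,:2]*1000
    print(st,cv2.minAreaRect(P.astype(np.float32)))
```

```text
[ 0.54360545 -0.2373183   0.260914  ] [-1.79996615e+02  1.19136475e-02 -1.78548227e+02] 0.05503499350062651
[ 218  148   77   96 3311] ((543.8391723632812, -239.59898376464844), (75.28006744384766, 55.375030517578125), 1.305298924446106)
```

View pics/w3.png

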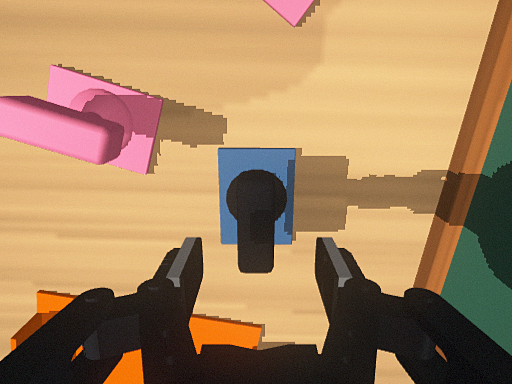

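The bar sits centred between the fingers at (257,235). Final descent with a 2 mm correction, then close.

Emit:
play_rows(
  deltas=[
    [5.5, 0, -0.2, 1.2, 0.1],
    [5.5, 0, 0, 1.2, 0],
    [5.5, 0, 0, 1.1, 0],
    [5.5, 0, 0, 1.1, 0],
    [5.5, 0, 0, 1.1, 0],
    [5.5, 0, 0, 0, 0],
    [5.5, 0, 0, 0, 0],
    [5.5, 0, 0, 0, 0],
  ],
)

```text
t: 4.92
tcp_pos: [0.5437, -0.2395, 0.2038]
eef_rot: [-3.141, -0.0, -3.118]
wrist_force: [-0.8, 0.8, 0.8]
gripper_width: 0.055
grasp_force: 0.0
```

Emit:
play_rows(
  deltas=[
    [1.8, 0, 0, 0, 0],
    [1.8, 0, 0, 0, 0],
    [1.8, 0, 0, 0, 0],
    [1.8, 0, 0, 0, 0],
    [1.8, 0, 0, 0, 0],
    [1.8, 0, 0, 0, 0],
    [1.8, 0, 0, 0, 0],
    [1.8, 0, 0, 0, 0],
  ],
)

```text
t: 5.58
tcp_pos: [0.5439, -0.2393, 0.2044]
eef_rot: [-3.141, 0.001, -3.118]
wrist_force: [-1.2, 1.1, 6.6]
gripper_width: 0.0215
grasp_force: 59.4
```

Emit:
play_rows(
  deltas=[
    [1.8, 0, 0, -0.5, 0],
    [1.8, 0, 0, -1.5, 0],
    [1.8, 0, 0, -2.5, 0],
    [1.8, 0, 0, -3, 0],
    [1.8, 0, 0, -3, 0],
    [1.8, 0, 0, -3, 0],
    [1.8, 0, 0, -2.5, 0],
    [1.8, 0, 0, -1.5, 0],
  ],
)

```text
t: 6.25
tcp_pos: [0.5436, -0.2397, 0.382]
eef_rot: [-3.141, 0.003, -3.118]
wrist_force: [0.7, 0.1, -1.8]
gripper_width: 0.0206
grasp_force: 58.9
```

Run:
```python
from h import *
im=r.grab_frame("wrist")[:,:,::-1];sc=r.grab_frame("scene")[:,:,::-1]
s=r.get_state();print(s["tcp_pos"],np.degrees(s["eef_rot"]),s["gripper_width"],s["grasp_force"],s["wrist_force"],s["moment"])
cv2.imwrite("pics/w4.png",np.hstack([im[:,100:420],sc[60:,60:390][:,:330].repeat(1,0) if 0 else cv2.resize(sc[60:316,80:393],(469,384))]))
plan(.4495,.2245,.38,172.95,16)
```

```text
[ 0.54394804 -0.2397162   0.38173582] [-179.95813585    0.2543708  -178.65908645] 0.02108920698336069 58.92259061336517 [ 1.18931479 -0.89743393 -2.01180189] [ 0.02020789 -0.00727786 -0.04025863]
from [ 0.5439 -0.2397  0.3817] -178.66 rot [-3.1409  0.0044 -3.1182]
[np.float64(0.52), np.float64(2.91), np.float64(0.01), np.float64(0.52)]
[np.float64(0.55), np.float64(2.91), np.float64(0.01), np.float64(0.52)]
[np.float64(0.58), np.float64(2.9), np.float64(0.01), np.float64(0.52)]
[np.float64(0.6), np.float64(2.9), np.float64(0.01), np.float64(0.52)]
[np.float64(0.63), np.float64(2.89), np.float64(0.01), np.float64(0.52)]
[np.float64(0.66), np.float64(2.89), np.float64(0.01), np.float64(0.52)]
[np.float64(0.68), np.float64(2.88), np.float64(0.01), np.float64(0.52)]
[np.float64(0.71), np.float64(2.87), np.float64(0.01), np.float64(0.52)]
[np.float64(0.73), np.float64(2.87), np.float64(0.01), np.float64(0.52)]
[np.float64(0.76), np.float64(2.86), np.float64(0.01), np.float64(0.52)]
[np.float64(0.79), np.float64(2.85), np.float64(0.01), np.float64(0.52)]
[np.float64(0.81), np.float64(2.85), np.float64(0.01), np.float64(0.52)]
[np.float64(0.84), np.float64(2.84), np.float64(0.01), np.float64(0.52)]
[np.float64(0.86), np.float64(2.83), np.float64(0.01), np.float64(0.52)]
[np.float64(0.89), np.float64(2.82), np.float64(0.01), np.float64(0.52)]
[np.float64(0.92), np.float64(2.82), np.float64(0.01), np.float64(0.52)]
```

View pics/w4.png

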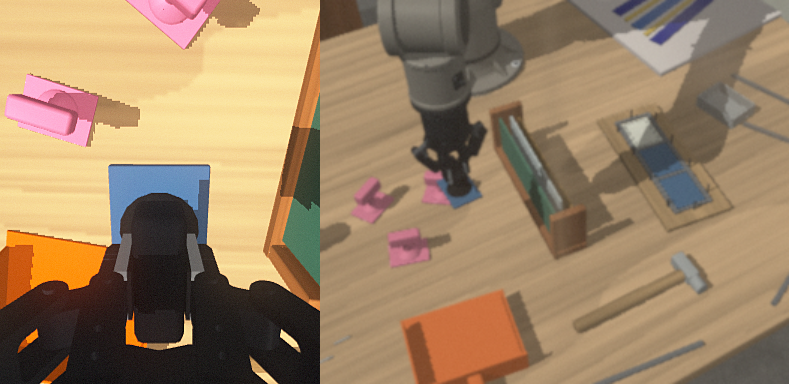

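The pane is in hand and level, lifted clear (its far edge in the wrist view at row 165, square with the fingers). The underside is about 178 mm up. Carrying it over the rack with a gentle ramp.

Emit:
play_rows(
  deltas=[
    [1.8, 0.1, 0.6, 0, 0.1],
    [1.8, 0.22, 1.2, 0, 0.2],
    [1.8, 0.34, 1.8, 0, 0.3],
    [1.8, 0.47, 2.4, 0, 0.4],
    [1.8, 0.53, 2.6, 0, 0.5],
    [1.8, 0.55, 2.6, 0, 0.5],
    [1.8, 0.58, 2.6, 0, 0.5],
    [1.8, 0.6, 2.6, 0, 0.5],
  ],
)

```text
t: 7.02
tcp_pos: [0.5083, -0.0737, 0.3774]
eef_rot: [-3.141, -0.002, 3.112]
wrist_force: [1.3, 0.4, -1.5]
gripper_width: 0.0213
grasp_force: 58.9
```

Emit:
play_rows(
  deltas=[
    [1.8, 0.62, 2.6, 0, 0.5],
    [1.8, 0.64, 2.6, 0, 0.5],
    [1.8, 0.67, 2.6, 0, 0.5],
    [1.8, 0.69, 2.6, 0, 0.5],
    [1.8, 0.71, 2.6, 0, 0.5],
    [1.8, 0.74, 2.6, 0, 0.5],
    [1.8, 0.76, 2.6, 0, 0.5],
    [1.8, 0.78, 2.6, 0, 0.5],
  ],
)

```text
t: 7.68
tcp_pos: [0.4645, 0.1371, 0.3776]
eef_rot: [-3.141, -0.002, 3.043]
wrist_force: [1.2, -0.1, -1.1]
gripper_width: 0.0211
grasp_force: 58.9
```

Emit:
play_rows(
  deltas=[
    [1.8, 0.73, 2.4, 0, 0.5],
    [1.8, 0.62, 2.0, 0, 0.4],
    [1.8, 0.5, 1.6, 0, 0.3],
    [1.8, 0.38, 1.2, 0, 0.2],
    [1.8, 0.25, 0.8, 0, 0.2],
    [1.8, 0.16, 0.5, 0, 0.1],
    [1.8, 0.06, 0.2, 0, 0],
    [1.8, 0, 0, 0, 0],
  ],
)

```text
t: 8.35
tcp_pos: [0.4484, 0.225, 0.3783]
eef_rot: [-3.141, -0.0, 3.013]
wrist_force: [-0.3, 0.6, -1.4]
gripper_width: 0.0211
grasp_force: 58.9
```

Emit:
play_rows(
  deltas=[
    [1.8, 0, 0, 0, 0],
    [1.8, 0, 0, 0, 0],
    [1.8, 0, 0, 0, 0],
    [1.8, 0, 0, 0, 0],
    [1.8, 0, 0, 0, 0],
    [1.8, 0, 0, 0, 0],
    [1.8, 0, 0, 0, 0],
    [1.8, 0, 0, 0, 0],
  ],
)

```text
t: 9.02
tcp_pos: [0.4486, 0.2251, 0.3787]
eef_rot: [3.142, 0.0, 3.013]
wrist_force: [-0.3, -0.2, -1.4]
gripper_width: 0.0215
grasp_force: 58.9
```

Run:
```python
from h import *
import pickle
ci=r.camera_info("wrist");im=r.grab_frame("wrist")[:,:,::-1]
s=r.get_state();print(s["tcp_pos"],np.degrees(s["eef_rot"]),s["gripper_width"],s["wrist_force"])
cv2.imwrite("pics/w5.png",im);pickle.dump(ci,open("w5.pkl","wb"))
plan(.4495,.2245,.30,172.95,1)
```

```text
[0.44857813 0.2250811  0.37872798] [-1.79999896e+02 -8.40101220e-05  1.72647784e+02] 0.021467234494966177 [-0.18145176  0.3852352  -0.73754534]
from [0.4486 0.2251 0.3787] 172.65 rot [-3.1416 -0.      3.0133]
[np.float64(-0.1), np.float64(-0.05), np.float64(7.87), np.float64(-0.3)]
```

View pics/w5.png

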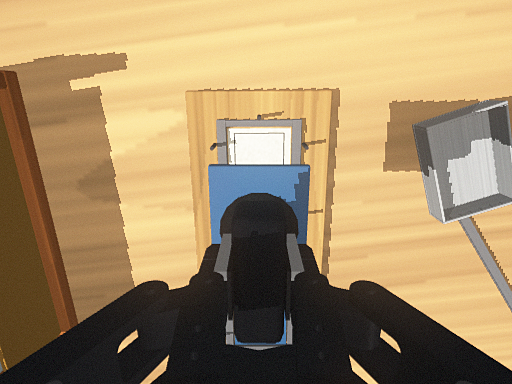

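Pane over the panel: near edge at row 166, columns 209–310; the empty opening shows beyond it. Checking the pane in the hand and the lead edge before lowering.

```bash
cat >> h.py <<'E'
def edge(ci,im,zp,rows):
    """near edge of held pane: corners from blue mask"""
    im=im.astype(int);b=((im[...,0]>im[...,2]+40)).astype(np.uint8);b[rows[1]:]=0;b[:rows[0]]=0
    m=max(blobs(b),key=lambda t:t[1][4])[0]
    ys,xs=np.nonzero(m);P=cast(ci,np.c_[xs,ys],zp)[:,:2]*1000
    return P
E
python3 - <<'E'
from h import *
import pickle
ci=pickle.load(open("w5.pkl","rb"));im=cv2.imread("pics/w5.png");zt=.3787-.204+.005
P=edge(ci,im,zt,(150,240));w=np.radians(-7.35);A=np.array([[np.cos(w),np.sin(w)],[-np.sin(w),np.cos(w)]])
Q=(P-[448.6,225.1])@A.T
print("in tool-aligned frame min/max",Q.min(0),Q.max(0)); 
# side edge slope
e=[(P[(abs(Q[:,0]-k)<1)]@A.T) for k in(-34,-20,-6)]
for k in(-34,-25,-15,-5):
    q=Q[abs(Q[:,0]-k)<1.5]
    if len(q):print(k,q[:,1].min().round(1),q[:,1].max().round(1))
for k in (-24,-10,10,24):
    q=Q[abs(Q[:,1]-k)<1]; print("edge",k,q[:,0].min().round(2))
# lead outer near edge & sides
a=im.astype(int);g=(a[...,0]>a[...,2]-10)
for v in(135,145,155):
    u=np.nonzero(g[v,205:315])[0]+205; print(v,u.min(),u.max(),(cast(ci,[[u.min()-.5,v],[u.max()+.5,v]],.018)*1000).round(1)[:,:2].tolist())
for u in(230,245,280,295):
    v=np.nonzero(g[100:160,u])[0]+100; print(u,v.min(),(cast(ci,[u,v.min()-.5],.018)*1000).round(1))
E
```

```text
in tool-aligned frame min/max [-37.83482043 -28.09650609] [ 6.45741723 27.2805365 ]
-34 -28.1 27.3
-25 -28.1 27.1
-15 -27.9 27.0
-5 -27.8 26.9
edge -24 -37.25
edge -10 -37.26
edge 10 -37.27
edge 24 -37.28
135 217 300 [[409.9, 185.6], [421.0, 271.9]]
145 224 300 [[421.1, 191.2], [431.4, 271.0]]
155 218 300 [[430.8, 183.2], [441.9, 270.1]]
230 120 [[396.2 201.9  18. ]]
245 120 [[398.1 217.1  18. ]]
280 120 [[402.7 252.6  18. ]]
295 119 [[403.7 267.8  18. ]]
```

Run:
```python
from h import *
import pickle
ci=pickle.load(open("w1.pkl","rb"))
o=np.array([449.5,224.5]);w=np.radians(-7.05);a=np.array([np.cos(w),np.sin(w)]);n=np.array([-a[1],a[0]])
def f(uv): 
    p=cast(ci,uv,.018)[0,:2]*1000-o; return (p@a).round(1),(p@n).round(1)
for v in(121.5,128.5,203.5,208.7,273.5,277.5,334.5,338.5): print("col250",v,f([250,v]))
for u in(211.5,220.5,279.5,288.5): print("row166",u,f([u,166]))
```

```text
col250 121.5 (np.float64(-50.8), np.float64(0.9))
col250 128.5 (np.float64(-43.2), np.float64(0.8))
col250 203.5 (np.float64(45.2), np.float64(-0.0))
col250 208.7 (np.float64(51.8), np.float64(-0.1))
col250 273.5 (np.float64(140.4), np.float64(-0.9))
col250 277.5 (np.float64(146.3), np.float64(-1.0))
col250 334.5 (np.float64(235.8), np.float64(-1.8))
col250 338.5 (np.float64(242.5), np.float64(-1.8))
row166 211.5 (np.float64(-0.6), np.float64(-43.9))
row166 220.5 (np.float64(-0.6), np.float64(-33.5))
row166 279.5 (np.float64(-0.5), np.float64(34.4))
row166 288.5 (np.float64(-0.5), np.float64(44.7))
```

The opening's edges (88.4×67.9 mm, as specified) put its centre at (0.4504, 0.2248). The pane is centred in the grip within 0.5 mm. Lowering.

Emit:
play_rows(
  deltas=[
    [1.8, -0.08, 0, 1, -0.15],
    [1.8, -0.08, 0, 1.5, -0.15],
    [1.8, 0, 0, 2, 0],
    [1.8, 0, 0, 2, 0],
    [1.8, 0, 0, 2, 0],
    [1.8, 0, 0, 1.7, 0],
    [1.8, 0, 0, 1.2, 0],
    [1.8, 0, 0, 0.6, 0],
  ],
)

```text
t: 9.73
tcp_pos: [0.4496, 0.2246, 0.2565]
eef_rot: [-3.14, -0.002, 3.019]
wrist_force: [-0.4, -0.9, -1.7]
gripper_width: 0.0209
grasp_force: 58.9
```

Emit:
play_rows(
  deltas=[
    [1.8, 0, 0, 0.2, 0],
    [1.8, 0, 0, 0, 0],
    [1.8, 0, 0, 0, 0],
    [1.8, 0, 0, 0, 0],
    [1.8, 0, 0, 0, 0],
    [1.8, 0, 0, 0, 0],
    [1.8, 0, 0, 0, 0],
    [1.8, 0, 0, 0, 0],
  ],
)

```text
t: 10.4
tcp_pos: [0.4502, 0.2249, 0.2569]
eef_rot: [3.141, 0.0, 3.019]
wrist_force: [0.4, 0.2, -0.9]
gripper_width: 0.0212
grasp_force: 58.9
```

Run:
```python
from h import *
s=r.get_state();print(np.degrees(s["eef_rot"]))
plan(.4502,.2251,.2368,172.95,1)
```

```text
[1.79984288e+02 1.06764942e-02 1.72954630e+02]
from [0.4502 0.2249 0.2569] 172.95 rot [3.1413e+00 2.0000e-04 3.0186e+00]
[np.float64(-0.0), np.float64(0.02), np.float64(2.01), np.float64(0.0)]
```

Emit:
play_rows(
  deltas=[
    [1.8, 0, 0, 0.3, 0],
    [1.8, 0, 0, 0.5, 0],
    [1.8, 0, 0, 0.5, 0],
    [1.8, 0, 0, 0.4, 0],
    [1.8, 0, 0, 0.2, 0],
    [1.8, 0, 0, 0.1, 0],
    [1.8, 0, 0, 0, 0],
    [1.8, 0, 0, 0, 0],
  ],
)

```text
t: 11.07
tcp_pos: [0.4502, 0.2249, 0.2367]
eef_rot: [-3.142, -0.0, 3.018]
wrist_force: [-0.7, 1.0, -2.0]
gripper_width: 0.021
grasp_force: 58.9
```

Emit:
play_rows(
  deltas=[
    [1.8, 0, 0, 0, 0],
    [1.8, 0, 0, 0, 0],
    [1.8, 0, 0, 0, 0],
    [1.8, 0, 0, 0, 0],
    [1.8, 0, 0, 0, 0],
    [1.8, 0, 0, 0, 0],
    [1.8, 0, 0, 0, 0],
    [1.8, 0, 0, 0, 0],
  ],
)

```text
t: 11.73
tcp_pos: [0.4502, 0.2249, 0.2367]
eef_rot: [-3.142, -0.0, 3.019]
wrist_force: [0.0, 0.7, -0.8]
gripper_width: 0.0212
grasp_force: 58.9
```

Run:
```python
from h import *
im=r.grab_frame("wrist")[:,:,::-1];sc=r.grab_frame("scene")[:,:,::-1]
s=r.get_state();print(s["tcp_pos"],np.degrees(s["eef_rot"]),s["joint_vel"].round(3),s["wrist_force"])
cv2.imwrite("pics/w6.png",np.hstack([im[60:360,90:420],cv2.resize(sc[90:210,240:400],(400,300))]))
ci=r.camera_info("wrist")
P=edge(ci,im,s["tcp_pos"][2]-.204+.005,(140,240));w=np.radians(-7.05);A=np.array([[np.cos(w),np.sin(w)],[-np.sin(w),np.cos(w)]])
Q=(P-[450.4,224.8])@A.T;print(Q.min(0),Q.max(0))
```

```text
[0.45014841 0.22488551 0.23670971] [-1.79997345e+02 -2.00472367e-03  1.72953027e+02] [ 0.003  0.001  0.001 -0.003 -0.001  0.001 -0.002] [ 0.62353134 -0.49381029 -1.00808291]
[-38.08344605 -28.15156444] [ 6.20428667 27.47345719]
```

View pics/w6.png

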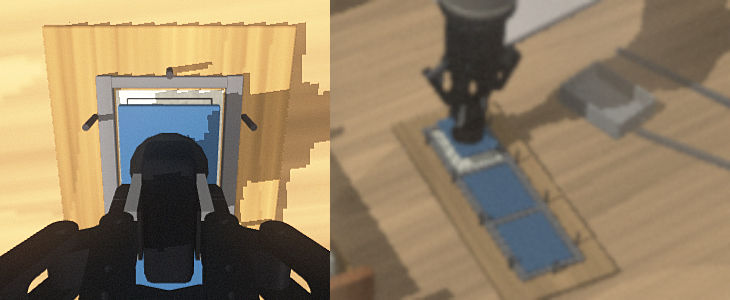

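The pane hovers square and centred over the empty opening: edges at -38 mm and ±28 mm of its centre, underside about 15 mm above the lead, and still. Handing in.

```bash
python3 -c "
from rig import r
print(r.finish_job())"
```

```text
the job is handed in; nothing more can be done
None
```

The job is handed in at about 12 s: the loose pane is held still and level over the empty opening (the one nearest the robot), centred to within about 1 mm by the wrist camera and square with it, its underside about 15 mm above the lead; I saw no sign of contact with the rack, the panel or the bystanders.

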